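Slide the cooling tray onto the rails of the marked colour

TASK

Take the wire cooling tray by its green handle, set its leading edge on the rack's rail pair that has the colour of the token in the black-outlined square, and slide it along those rails until it presses the sprung back stop in by about 5 mm. Be gentle: do not force the tray against the rails or drive the stop in deep. Let go of the tray, lying level on its rails and still pressing lightly on the stop, and leave everything else where it is.

Things in the scene. Friction and masses are not known exactly. Their poses are not given: they have to be found in the camera images.
- tray: Dark wire cooling tray, 0.22 to 0.37 kg, lying on the table. Origin: underside, middle of the green handle plate, which stands upright, 10 mm thick (x), 60 wide (y), 45 tall: pinch it through its thickness from above. x points from handle to grid, z up. Centre of mass about 130 mm along x. The 180 x 180 mm grid, 8 mm thick, covers x = 80 to 260 mm, y = -90 to 90.
- tray_front (a point): Middle of the tray's leading edge (grid edge farthest from the handle), 260 mm along the tray's x from its origin, half-way up its 8 mm thickness. Handle and grid are joined by two stems, 8 mm wide, 80 mm long, 48 mm apart, their tops 8 mm over the underside.
- rack: Fixed aluminium tray rack with an open mouth, 230 mm wide, 232 deep, 221 tall. Origin midway between the rail mouths at foot level, at or up to 20 mm below the table top (its feet adjust: use the measured height). x points from the mouth into the rack, the way a tray slides; z up. Three painted rail pairs: the faces a tray rests on lie 75 mm (red), 130 (yellow), 185 (blue) above the origin.
- rail_mouths (a point): Same point as the rack's origin. Each L-shaped rail is straight from x = 0 to 240 mm (rack frame); from x = -28 to 0 it flares outward and slopes down 6 mm as a lead-in. Ledges 24 mm wide; side legs, 15 mm tall over the ledge, stand 93.5 mm either side of the middle: 3.5 mm of play each side for the tray.
- back_stop (a joint): How far the rack's black back stop, crossing behind all rail pairs, is pressed in: 0 at rest, 0.02 m at the end of its travel. Its resting face stands 150 to 195 mm inside the mouth, differs each time and is not measured: find it by feel. Damped spring: 0.5 N per mm plus 0.1 N per mm/s; let go, it pushes the tray slowly back until friction holds it, still slightly pressed.
- token_board: Fixed white board lying on the table, 70 x 190 x 6 mm, with three places in a row along its y, 57 mm apart, a colour token on each. Origin: centre of its underside. The place at y = -57 mm has a black square outline: it holds the token of the batch whose tray is to be loaded.
- next_cell (a point): Centre of the black-outlined place, on the board's upper face.
- token_red: Loose red disc, 34 mm across, 14 mm high, lying on one of the board's places. Origin: centre of its underside.
- token_yellow: Loose yellow disc, 34 mm across, 14 mm high, lying on one of the board's places. Origin: centre of its underside.
- token_blue: Loose blue disc, 34 mm across, 14 mm high, lying on one of the board's places. Origin: centre of its underside.
- bowl: Bystander, loose: steel mixing bowl, 136 across and 75 high. Leave it alone.
- jar: Bystander, loose: amber jar, 76 across and 120 high. Leave it alone.
- measure: Bystander, loose: white measuring mug, 84 across and 100 high. Leave it alone.
- scraper: Bystander, loose: kitchen spatula lying flat. Leave it alone.
- tin: Bystander, loose: small aluminium baking cup, 70 across and 45 high. Leave it alone.

How it is judged:
On the way, in this order (a step that is already met when the one before it is completed fails the run):
1. the tray's leading edge, 10 to 120 mm inside the rack, rests on the rail pair of the token's colour (((horizontal distance between token_red and next_cell below 0.02 m and z of tray_front in the frame of rack between 0.073 and 0.085 m) or (horizontal distance between token_yellow and next_cell below 0.02 m and z of tray_front in the frame of rack between 0.128 and 0.14 m) or (horizontal distance between token_blue and next_cell below 0.02 m and z of tray_front in the frame of rack between 0.183 and 0.195 m)) and y of tray_front in the frame of rack between -0.008 and 0.008 m and x of tray_front in the frame of rack between 0.01 and 0.12 m and contact force between tray and rack above 0.3 N), for 0.1 s.
2. the tray, on those rails, has pressed the back stop in by more than 3 mm (((horizontal distance between token_red and next_cell below 0.02 m and z of tray_front in the frame of rack between 0.073 and 0.085 m) or (horizontal distance between token_yellow and next_cell below 0.02 m and z of tray_front in the frame of rack between 0.128 and 0.14 m) or (horizontal distance between token_blue and next_cell below 0.02 m and z of tray_front in the frame of rack between 0.183 and 0.195 m)) and y of tray_front in the frame of rack between -0.008 and 0.008 m and value of joint back_stop above 0.003 m), for 0.1 s.
At the end, for the whole second after the job is handed in: The tray lies released, level (within 0.04 rad) and at rest on the rail pair of the colour of the token in the outlined square (height within 6 mm, within 8 mm of the rack's middle, within 0.06 rad of its direction), keeping the back stop pressed in (by 0.2 to 12 mm) (((horizontal distance between token_red and next_cell below 0.02 m and z of tray_front in the frame of rack between 0.073 and 0.085 m) or (horizontal distance between token_yellow and next_cell below 0.02 m and z of tray_front in the frame of rack between 0.128 and 0.14 m) or (horizontal distance between token_blue and next_cell below 0.02 m and z of tray_front in the frame of rack between 0.183 and 0.195 m)) and y of tray_front in the frame of rack between -0.008 and 0.008 m and angle between tray's own z axis and vertical below 0.04 rad and angle between the x axis of tray and the x axis of rack, either way round below 0.06 rad and value of joint back_stop between 0.0002 and 0.012 m and linear speed of tray below 0.02 m/s and angular speed of tray below 0.1 rad/s and contact force between tray and the fingers below 0.05 N and contact force between tray and rack above 0.5 N); the robot touches nothing.
It fails at once if the tray is forced against the rack with more than 25 N (contact force between tray and rack above 25 N).
It fails at once if the back stop is driven in by more than 12 mm (value of joint back_stop above 0.012 m).
It fails at once if a bystander or token is moved by more than 15 mm (distance of any of bowl, jar, measure, scraper, tin, token_red, token_yellow, token_blue from where it was at the start of the episode above 0.015 m).
It also fails if it takes over 64 s, if anything falls off the work surface, if the arm or the gripper's body presses on something with over 40 N, if the wrist force passes 120 N, or if a joint passes its speed limit or range.

ROBOT

A 7-joint arm with a two-finger parallel gripper is mounted at the origin on the work surface. World frame = base frame: x ahead of the robot, y to its left, z up, the work surface at z = 0. Lengths are in m, angles in rad, forces in N, time in s.
With the tool pointing down it reaches from about 0.425 to 0.925 m from the base axis. Payload 6.8 kg.
Tool frame: the origin (TCP) lies on the mounting face of the last link; the fingertips stand 173 mm ahead of it and the grasp point (between the pads) lies 155 mm ahead of it; z points along the fingers, y is the direction in which the jaws open and shut (so a half turn about z gives the same grasp; the last joint's range is limited). The gripper opens to 85 mm and grips with 20 to 120 N. Pads are 22 mm wide; open, the fingers measure 114 mm over their backs; the gripper's body (76 mm by 85 mm) begins 54 mm behind the grasp point. The pads swing forward as they close: fully open they stand 13 mm farther back than shut.
Start: joints at [1.213, 0.477, 0.022, 1.555, -0.011, 1.109, -0.083], TCP at [0.167, -0.654, 0.405] pointing down, gripper open.
Joint ranges: [-2.96, 2.96], [-0.34, 2.1], [-1.41, 1.46], [0.24, 2.44], [-1.37, 4.51], [0.17, 1.92], [-2.96, 2.96]. Speed limits (rad/s): [2.39, 2.39, 3.14, 3.14, 3.14, 3.14, 3.14].

INTERFACE

Orientations are given as a unit quaternion [w, x, y, z].
In Python, from station import sensors, read_camera, bot gives the robot as it stands. The module is installed in compiled form; this text tells all that it offers.
- The arm moves only by the tool play_rows, never from a script. Its argument "commands" is a list of rows, each a list of 4 numbers: the shift along the tool's x, y, z in m, then the turn about the tool's z in degrees. A call has 1 to 20 rows; each row shifts and turns the commanded pose from where the row before left it, along the tool's axes as they then stand; what a row does not reach is not made up. A row lasts 1/10 s, in which the tool goes at most 50 mm and 8.59 degrees, less where a joint would pass 70% of its speed; a pose out of reach is approached as far as the arm can. A call with a gripper value outside its range is refused whole. "claw" is the finger opening in m, from 0 to 0.0854, set as the call begins (left out, the last holds). The fingers move at their own pace and stop on an object; "force" is the grip in N (left out, the last holds). Time passes only in rows, so rows that do not move let the fingers close. It gives the time, the measured TCP pose, the force and the opening at its end, in the units of the state.
- sensors.get_obs(): the state, without advancing time (a new reading comes with each control period).
- read_camera(name): name is "scene" or "top"; returns a dict with "frame" (400x640x3 uint8, blue, green, red), "depth" (400x640 float32, m along the optical axis (not along the pixel's ray), 0 where there is no reading), "fx", "fy", "cx", "cy" (pixels), "rvec" (rotation vector, rad) and "tvec" (3), from world to camera coordinates, as OpenCV has them. Camera axes: x right, y down, z forward; pixel columns grow to the right and rows downward; lengths in m; the calibration is good to about 2 mm. A picture is of the moment at which its call begins.
- bot.hand_in(): hands the job in, once; it reports no verdict.
The state is a dict: "t": time; "q": joint angles; "joint_vel": joint speeds; "joint_torque": joint torques, N m; "eef_pos": TCP position; "tool_rot": TCP orientation; "contact_force": force on the tool from outside, world axes, zero at the start; "torque": the same for the moment, N m; "gripper_width": opening from 0.0 (shut) to 1.0 (fully open).
Only numpy, scipy, OpenCV 4.12 (cv2) and the standard library are available. Lean on these libraries where they do the work, as an engineer would, in place of code of your own. Each camera call takes 0.05 s, during which the arm holds its last target.

## Working session

There is one attempt and no reset: what is moved stays moved. The work goes in short steps, Python scripts to look and compute and a tool call to move; the robot and the scene stay as the last step left them, time stands still between calls to the robot, and variables do not carry over. Pictures are saved under pics/ and viewed, and the job is handed in when it is done.

Besides the shell and the picture viewer there is one more tool, called after "Emit:" as name(argument=value, ...) on one line, values as JSON. play_rows: Moves the arm, as the interface text tells. Its arguments: {"type":"object","properties":{"commands":{"type":"array"},"claw":{"type":"number"},"force":{"type":"number"}},"required":["commands"]}

```bash
mkdir -p pics; cat > h.py <<'E'
import numpy as np, cv2
from station import sensors, read_camera, bot
def cam(n):
    c=read_camera(n); R,_=cv2.Rodrigues(np.array(c['rvec'],float)); c['R']=R; c['t']=np.array(c['tvec'],float).ravel(); return c
def pw(c,u,v,d=None):
    if d is None: d=c['depth'][int(round(v)),int(round(u))]
    p=np.array([(u-c['cx'])/c['fx'],(v-c['cy'])/c['fy'],1.0])*d
    return c['R'].T@(p-c['t'])
def pz(c,u,v,z):
    r=c['R'].T@np.array([(u-c['cx'])/c['fx'],(v-c['cy'])/c['fy'],1.0]); o=-c['R'].T@c['t']
    return o+r*(z-o[2])/r[2]
def proj(c,P):
    p=c['R']@np.array(P)+c['t']; return p[:2]/p[2]*[c['fx'],c['fy']]+[c['cx'],c['cy']]
E
python3 - <<'E'
from h import *
import pickle
for n in ['scene','top']:
    c=cam(n); cv2.imwrite(f'pics/{n}0.png',c['frame']); pickle.dump(c,open(n+'0.pkl','wb'))
    print(n,c['fx'],c['cx'],c['cy'],-c['R'].T@c['t'],c['R'][2])
print(sensors.get_obs())
E
```

```text
scene 389.1154100303046 319.3652630448692 197.40807897636495 [ 1.01474378 -0.50042219  0.92107126] [-0.39092362  0.41360816 -0.82225727]
top 485.60785310770285 318.2451269193723 204.6723456449381 [ 0.45487004 -0.03771965  1.32626236] [ 0.12042169  0.00112748 -0.99272219]
{'t': 0.1, 'q': array([ 1.2128885 ,  0.47773898,  0.02234719,  1.55633209, -0.01145766,
        1.1092986 , -0.08311382]), 'joint_vel': array([ 0.00062067, -0.0020796 , -0.00085567, -0.00436546, -0.00125295,
        0.00148392,  0.00037579]), 'joint_torque': array([ 4.58409646e-03, -5.97758532e+01,  1.61376223e+00, -2.81955385e+01,
        1.28695305e-02,  5.05054806e-03,  2.65846916e-05]), 'eef_pos': array([ 0.16681512, -0.65381552,  0.40381701]), 'tool_rot': array([-8.04166930e-04,  9.92207980e-01,  1.24589907e-01, -1.81697248e-04]), 'contact_force': array([-0.20310202,  0.42712055, -0.05351202]), 'torque': array([-0.00467251, -0.03116518,  0.02852261]), 'gripper_width': 0.9999327983921732}
```

View pics/scene0.png

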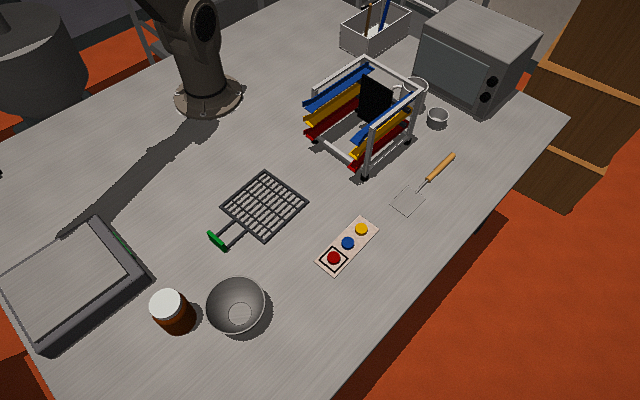

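View pics/top0.png

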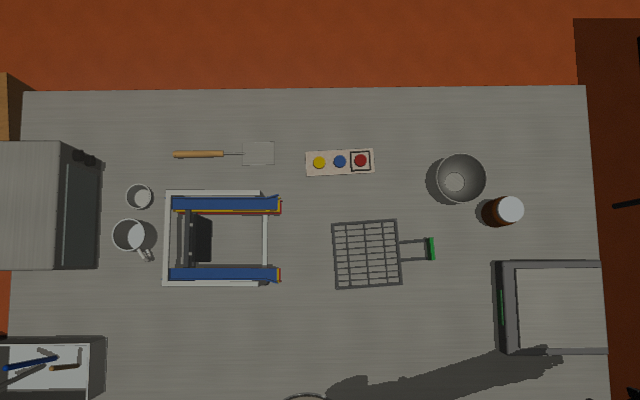

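The outlined square holds the red token, so the red (lowest) rails are the target. Next I'll measure with enlarged crops.

```bash
python3 - <<'E'
import pickle,cv2
t=pickle.load(open('top0.pkl','rb'));s=pickle.load(open('scene0.pkl','rb'))
cv2.imwrite('pics/trayT.png',cv2.resize(t['frame'][205:305,320:450],None,fx=6,fy=6,interpolation=cv2.INTER_CUBIC))
cv2.imwrite('pics/rackT.png',cv2.resize(t['frame'][180:300,155:290],None,fx=5,fy=5,interpolation=cv2.INTER_CUBIC))
cv2.imwrite('pics/rackS.png',cv2.resize(s['frame'][50:190,295:435],None,fx=4,fy=4,interpolation=cv2.INTER_CUBIC))
E
```

```text
(no output)
```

View pics/trayT.png

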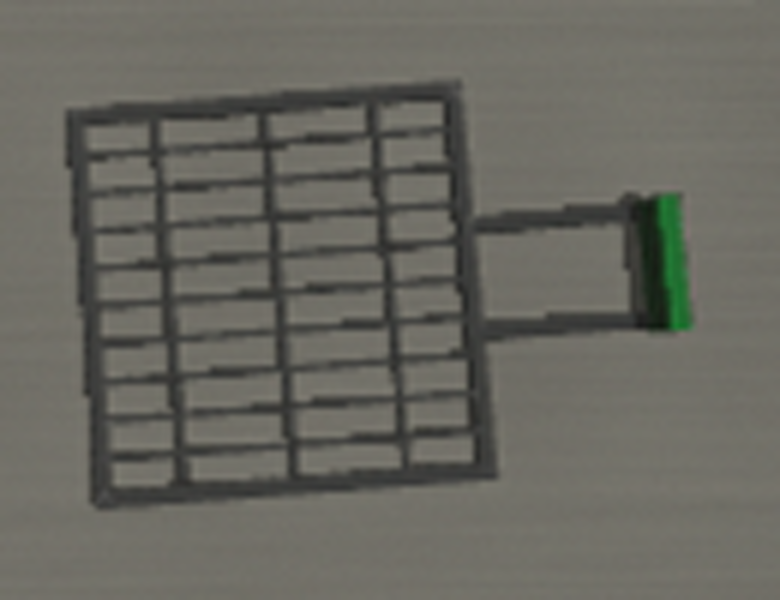

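View pics/rackT.png

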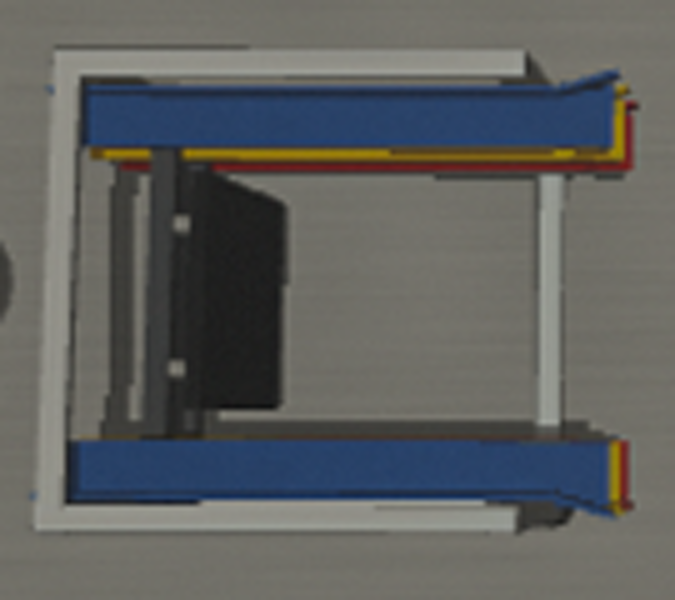

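View pics/rackS.png

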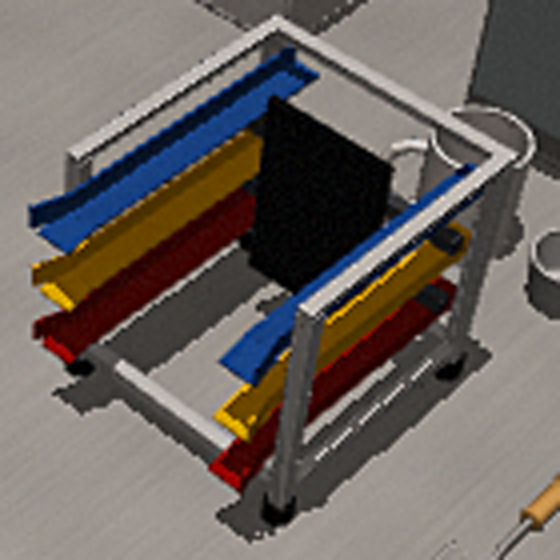

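```bash
python3 - <<'E'
from h import *
import pickle
from scipy.optimize import least_squares
t=pickle.load(open('top0.pkl','rb'));s=pickle.load(open('scene0.pkl','rb'))
for (u,v) in [(260,250),(310,300),(480,300)]: print('table',pw(t,u,v))
def o(u,v,f,ox,oy): return ((u+.5)/f-.5+ox,(v+.5)/f-.5+oy)
cs=[(68,110),(458,82),(497,475),(97,506)]
W=[pz(t,*o(*c,6,320,205),0.008) for c in cs]
for w in W: print(w.round(4))
# tray corners in tray frame: 1st: far, +x world side => tray y negative? 
M=np.array([[.26,-.09],[.08,-.09],[.08,.09],[.26,.09]]);W=np.array(W)[:,:2]
f=lambda p:((M@np.array([[np.cos(p[2]),np.sin(p[2])],[-np.sin(p[2]),np.cos(p[2])]])+p[:2])-W).ravel()
r=least_squares(f,[.45,-.3,1.57]); print('tray',r.x,r.fun.reshape(4,2).round(4))
hd=[(663,195),(681,195),(692,328),(673,330)]
for h in hd: print('handle top',pz(t,*o(*h,6,320,205),0.045).round(4))
for c in (t,s):
    hsv=cv2.cvtColor(c['frame'],cv2.COLOR_BGR2HSV)
    for nm,lo,hi in [('blue',100,125),('yel',18,30),('red',0,6),('green',50,75)]:
        m=(hsv[...,0]>=lo)&(hsv[...,0]<=hi)&(hsv[...,1]>120)&(c['depth']>0)
        v,u=np.nonzero(m)
        P=np.array([pw(c,a,b) for a,b in zip(u,v)])
        if nm=='green': k=(P[:,1]<-.1)&(P[:,1]>-.5)&(abs(P[:,0]-.45)<.1)
        else: k=(P[:,1]>.0)&(P[:,1]<.45)&(P[:,2]>.03)&(P[:,0]>.3)&(P[:,0]<.7)
        P=P[k]; 
        if len(P)==0: continue
        h,e=np.histogram(P[:,2],bins=np.arange(0,.24,.004)); i=np.argsort(-h)[:4]
        print(nm,len(P),[(round(e[j],3),h[j]) for j in i],np.median(P[:,2]),P.min(0).round(3),P.max(0).round(3))
E
```

```text
table [0.49312805 0.12314507 0.00361118]
table [ 0.35799991 -0.01134285  0.00059692]
table [ 0.35296189 -0.4688518  -0.00328865]
[ 0.5644 -0.0702  0.008 ]
[ 0.5752 -0.2474  0.008 ]
[ 0.3988 -0.2596  0.008 ]
[ 0.387  -0.0807  0.008 ]
tray [ 0.49219341 -0.33412227  1.63453729] [[ 0.0011  0.0013]
 [ 0.0017 -0.0011]
 [-0.0015 -0.0004]
 [-0.0012  0.0003]]
handle top [ 0.5211 -0.33    0.045 ]
handle top [ 0.521  -0.3379  0.045 ]
handle top [ 0.4629 -0.3405  0.045 ]
handle top [ 0.4621 -0.3321  0.045 ]
blue 2367 [(np.float64(0.176), np.int64(1256)), (np.float64(0.18), np.int64(549)), (np.float64(0.172), np.int64(301)), (np.float64(0.192), np.int64(91))] 0.17886800418723708 [0.414 0.061 0.167] [0.617 0.313 0.201]
yel 256 [(np.float64(0.12), np.int64(110)), (np.float64(0.124), np.int64(77)), (np.float64(0.116), np.int64(44)), (np.float64(0.112), np.int64(7))] 0.12269229676952834 [0.411 0.06  0.086] [0.619 0.326 0.145]
red 96 [(np.float64(0.064), np.int64(40)), (np.float64(0.068), np.int64(30)), (np.float64(0.072), np.int64(11)), (np.float64(0.06), np.int64(9))] 0.0676357457583942 [0.412 0.06 
[... 393 characters left out ...]
] 0.18110851061671795 [0.414 0.056 0.052] [0.631 0.409 0.213]
yel 1292 [(np.float64(0.124), np.int64(608)), (np.float64(0.12), np.int64(162)), (np.float64(0.136), np.int64(122)), (np.float64(0.128), np.int64(121))] 0.1265914660302379 [0.413 0.056 0.034] [0.63  0.324 0.213]
red 915 [(np.float64(0.068), np.int64(378)), (np.float64(0.072), np.int64(170)), (np.float64(0.064), np.int64(102)), (np.float64(0.084), np.int64(69))] 0.07163469695698345 [0.416 0.057 0.059] [0.625 0.325 0.21 ]
green 162 [(np.float64(0.044), np.int64(59)), (np.float64(0.04), np.int64(24)), (np.float64(0.024), np.int64(15)), (np.float64(0.008), np.int64(9))] 0.04113957022425467 [ 0.465 -0.342  0.002] [ 0.525 -0.329  0.049]
```

```bash
cat > fit.py <<'E'
from h import *
import pickle
from scipy.optimize import least_squares
def plane(c):
    v,u=np.mgrid[0:400:4,0:640:4]; u=u.ravel();v=v.ravel(); d=c['depth'][v,u]; k=d>0;u,v,d=u[k],v[k],d[k]
    P=np.stack([(u-c['cx'])/c['fx']*d,(v-c['cy'])/c['fy']*d,d],1); P=(P-c['t'])@c['R']
    k=(P[:,0]>.25)&(P[:,0]<.8)&(abs(P[:,1])<.5)&(abs(P[:,2])<.012); P=P[k]
    for _ in range(6):
        a=np.linalg.lstsq(np.c_[P[:,:2],np.ones(len(P))],P[:,2],rcond=None)[0]
        r=P[:,2]-np.c_[P[:,:2],np.ones(len(P))]@a; P=P[abs(r)<max(.0015,2*r.std())]
    return a,len(P),r.std()
if __name__=='__main__':
    for n in ('top','scene'):
        c=pickle.load(open(n+'0.pkl','rb')); a,nn,sd=plane(c); print(n,a,nn,sd)
        hsv=cv2.cvtColor(c['frame'],cv2.COLOR_BGR2HSV)
        for nm,lo,hi in [('blue',100,125),('yel',18,30),('red',0,6)]:
            m=(hsv[...,0]>=lo)&(hsv[...,0]<=hi)&(hsv[...,1]>120)&(c['depth']>0)
            v,u=np.nonzero(m); P=np.array([pw(c,x,y) for x,y in zip(u,v)])
            P[:,2]-=np.c_[P[:,:2],np.ones(len(P))]@a
            # direction approx +y
            for side,(x0,x1) in {'lo':(.41,.46),'hi':(.57,.62)}.items():
                k=(P[:,0]>x0)&(P[:,0]<x1)&(P[:,1]>.10)&(P[:,1]<.30)&(P[:,2]>.04)
                z=P[k,2]; 
                if len(z)<10: continue
                h,e=np.histogram(z,bins=np.arange(.04,.24,.002)); i=h.argmax(); zz=z[abs(z-e[i]-.001)<.003]
                print(nm,side,len(z),zz.mean().round(4),len(zz),'y min',P[(P[:,0]>x0)&(P[:,0]<x1)&(P[:,2]>.04)&(P[:,1]>0)][:,1].min().round(4))
E
python3 fit.py
```

```text
top [ 0.00064712  0.00092265 -0.00132657] 3309 0.0020971028429116064
blue lo 1011 0.1793 695 y min 0.063
blue hi 876 0.1792 697 y min 0.0609
yel hi 148 0.1236 102 y min 0.0601
red hi 61 0.0706 39 y min 0.0598
scene [0.00097397 0.00136212 0.00038903] 2166 0.0013231474594352281
blue lo 610 0.1795 394 y min 0.0596
blue hi 216 0.1797 182 y min 0.0581
yel lo 555 0.1248 365 y min 0.0588
yel hi 375 0.1248 225 y min 0.0595
red lo 364 0.0694 260 y min 0.0589
red hi 253 0.0696 135 y min 0.0593
```

```bash
python3 - <<'E'
from h import *
import pickle
t=pickle.load(open('top0.pkl','rb'));s=pickle.load(open('scene0.pkl','rb'))
def o(u,v,f,ox,oy): return ((u+.5)/f-.5+ox,(v+.5)/f-.5+oy)
for nm,(u,v),z in [('top inner back',(85,148),.1795),('top inner front',(560,149),.1795),('top tip',(613,150),.1735),('low inner back',(72,438),.1795),('low inner front',(560,440),.1795),('low tip',(611,440),.1735),('frame back top L',(53,50),.2155),('frame back low',(35,530),.2155),('fr front up',(526,51),.2155),('fr front low',(518,532),.2155)]:
    print(nm,pz(t,*o(u,v,5,155,180),z).round(4))
# coloured edge extraction in top: blue rail inner edges subpixel per column, line fit
c=t
g=cv2.cvtColor(c['frame'],cv2.COLOR_BGR2HSV)
m=(g[...,0]>=100)&(g[...,0]<=125)&(g[...,1]>120)
P=[];Q=[]
for u in range(195,265):
    col=np.nonzero(m[185:295,u])[0]+185
    a=col[col<240];b=col[col>250]
    P.append(pz(c,u,a.max()+.5,.1795)); Q.append(pz(c,u,b.min()-.5,.1795))
for A in (P,Q):
    A=np.array(A); k=np.polyfit(A[:,1],A[:,0],1); print('line x=',k, 'yaw',np.pi/2-np.arctan(k[0]), 'x at .09',np.polyval(k,.09), np.polyval(k,.2))
E
```

```text
top inner back [0.5869 0.3124 0.1795]
top inner front [0.584  0.0864 0.1795]
top tip [0.5839 0.0618 0.1735]
low inner back [0.4501 0.3149 0.1795]
low inner front [0.4468 0.0861 0.1795]
low tip [0.4465 0.0628 0.1735]
frame back top L [0.6286 0.3174 0.2155]
frame back low [0.4092 0.3195 0.2155]
fr front up [0.6257 0.0984 0.2155]
fr front low [0.406  0.1011 0.2155]
line x= [0.01084055 0.58520851] yaw 1.5599561968637834 x at .09 0.586184155269548 0.5873766162704045
line x= [0.01996238 0.44420068] yaw 1.5508365997275486 x at .09 0.4459972955473337 0.44819315713610225
```

```bash
python3 - <<'E'
from h import *
import pickle
t=pickle.load(open('top0.pkl','rb'));s=pickle.load(open('scene0.pkl','rb'))
def model(px,py,th):
    c,sn=np.cos(th),np.sin(th)
    return lambda x,y,z: np.array([px+c*x-sn*y,py+sn*x+c*y,-.0055+z])
for nm,c,off,f in (('s',s,(295,50),5),('t',t,(155,180),5)):
    big=cv2.resize(c['frame'][off[1]:off[1]+120 if nm=='t' else off[1]+118, off[0]:off[0]+140],None,fx=f,fy=f,interpolation=cv2.INTER_CUBIC)
    T=model(.5158,.088,1.557)
    def P(q):
        u=proj(c,q); return tuple(int(round(a)) for a in ((u[0]-off[0]+.5)*f-.5,(u[1]-off[1]+.5)*f-.5))
    for h in (.075,.13,.185):
        for sgn in (1,-1):
            for y in (.0695,.0935):
                cv2.line(big,P(T(0,sgn*y,h)),P(T(.24,sgn*y,h)),(0,255,0),1)
                if y<.09: cv2.line(big,P(T(0,sgn*y,h)),P(T(-.028,sgn*y,h-.006)),(255,0,255),1)
            cv2.line(big,P(T(0,sgn*.0935,h+.015)),P(T(.24,sgn*.0935,h+.015)),(255,255,0),1)
    cv2.imwrite(f'pics/ov_{nm}.png',big)
# tray overlay
for nm,c,off,f in (('s',s,(200,160),6),):
    T=model(.4920,-.3345,1.634); 
    big=cv2.resize(c['frame'][160:255,200:320],None,fx=f,fy=f,interpolation=cv2.INTER_CUBIC)
    def P(q):
        q=q+[0,0,.0055];u=proj(c,q); return tuple(int(round(a)) for a in ((u[0]-off[0]+.5)*f-.5,(u[1]-off[1]+.5)*f-.5))
    cv2.polylines(big,[np.array([P(T(x,y,.008)) for x,y in ((.08,-.09),(.26,-.09),(.26,.09),(.08,.09))])],True,(0,255,0),1)
    cv2.polylines(big,[np.array([P(T(x,y,.045)) for x,y in ((-.005,-.03),(.005,-.03),(.005,.03),(-.005,.03))])],True,(255,0,255),1)
    cv2.imwrite('pics/ov_tray.png',big)
E
```

```text
(no output)
```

View pics/ov_s.png

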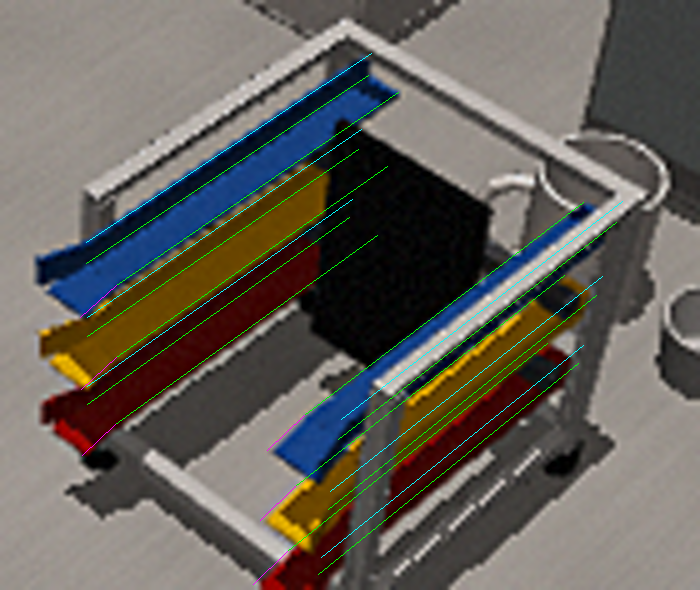

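View pics/ov_t.png

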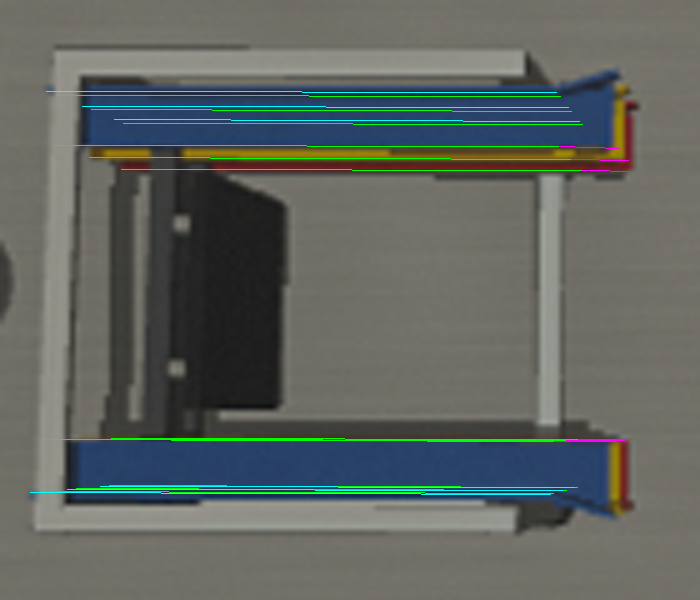

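View pics/ov_tray.png

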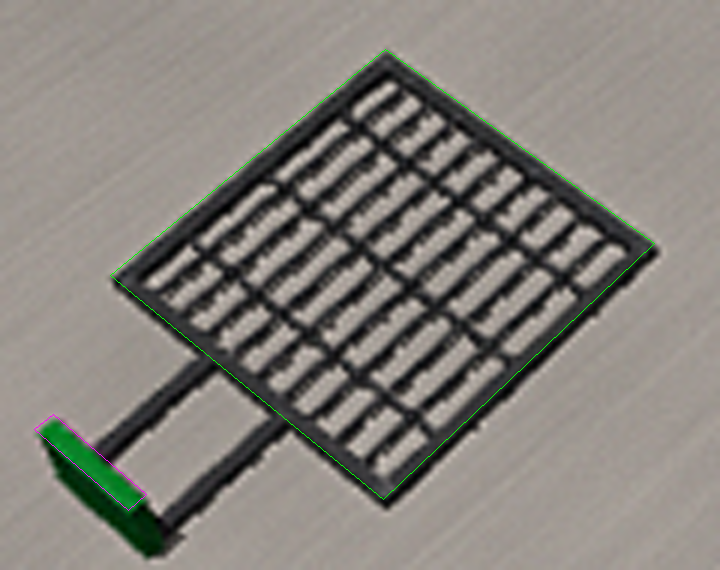

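Emit:
play_rows(commands=[[0,0,0,5.35],[0,0,0,5.35],[0.0287,-0.0249,0,0],[0.0287,-0.0249,0,0],[0.0287,-0.0249,0,0],[0.0287,-0.0249,0,0],[0.0287,-0.0249,0,0],[0.0287,-0.0249,0,0],[0.0287,-0.0249,0,0],[0.0287,-0.0249,0,0],[0.0287,-0.0249,0,0],[0.0287,-0.0249,0,0],[0.0287,-0.0249,0,0],[0.0287,-0.0249,0,0],[0,0,0,0]], claw=0.06, force=100)

```text
t: 1.6
eef_pos: [0.496, -0.3286, 0.4044]
tool_rot: [-0.002, 0.999, 0.036, 0.001]
contact_force: [0.1, 0.8, 0.3]
gripper_width: 0.701
```

```bash
python3 - <<'E'
from h import *
o=sensors.get_obs();print(o)
c=cam('top');cv2.imwrite('pics/t1.png',c['frame'])
from scipy.spatial.transform import Rotation as R
q=o['tool_rot'];M=R.from_quat([q[1],q[2],q[3],q[0]]).as_matrix();print(M.round(4))
d=np.array([.492,-.3345,.181])-o['eef_pos'];print('tool delta',M.T@d,'ang',np.degrees(np.arctan2(-M[1,1],-M[0,1])),np.degrees(1.634))
E
```

```text
{'t': 1.6, 'q': array([ 0.56553662,  0.35008163, -0.10737871,  1.74804954,  0.03831063,
        1.04530706, -1.05300685]), 'joint_vel': array([ 0.04938631, -0.00964108,  0.06999486,  0.01780202,  0.0254562 ,
        0.00793875,  0.05419443]), 'joint_torque': array([ 3.40814302e-01, -5.04148614e+01,  4.30051368e-01, -2.73790920e+01,
        1.24245887e-01, -1.76840555e-02, -5.97430933e-01]), 'eef_pos': array([ 0.49597012, -0.32859493,  0.40437226]), 'tool_rot': array([-0.00151123,  0.9993436 ,  0.03618081,  0.00101509]), 'contact_force': array([0.11096725, 0.75123304, 0.32570389]), 'torque': array([0.029812  , 0.01248471, 0.05157995]), 'gripper_width': 0.7014248575655903}
[[ 0.9974  0.0723  0.0019]
 [ 0.0723 -0.9974  0.0031]
 [ 0.0021 -0.0029 -1.    ]]
tool delta [-0.00486433  0.00626076  0.22334489] ang 94.1471078492022 93.6213037243765
```

View pics/t1.png

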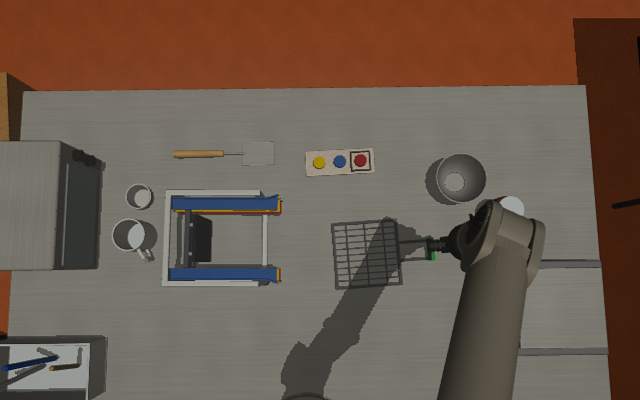

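Emit:
play_rows(commands=[[0,0,0.03,0],[0,0,0.04,0],[0,0,0.04,0],[0,0,0.03,0],[0,0,0,0],[0,0,0,0],[0,0,0,0]])

```text
t: 2.35
eef_pos: [0.4922, -0.3351, 0.2667]
tool_rot: [0.001, 1.0, 0.031, 0.001]
contact_force: [0.2, -1.6, 0.8]
gripper_width: 0.699
```

```bash
cat > st.py <<'E'
from h import *
from scipy.spatial.transform import Rotation as R
import sys
def st(tgt=None):
    o=sensors.get_obs();q=o['tool_rot'];M=R.from_quat([q[1],q[2],q[3],q[0]]).as_matrix()
    print('t',o['t'],'pos',o['eef_pos'].round(4),'F',o['contact_force'].round(2),'T',o['torque'].round(2),'w',round(o['gripper_width']*.0854,4))
    print('z',M[:,2].round(4),'dir(-y) rad',np.arctan2(-M[1,1],-M[0,1]).round(4),'vel',np.abs(o['joint_vel']).max().round(4))
    if tgt is not None: print('delta tool',(M.T@(np.array(tgt)-o['eef_pos'])).round(4))
    return o,M
if __name__=='__main__': st([float(a) for a in sys.argv[1:4]] if len(sys.argv)>3 else None)
E
python3 st.py .492 -.3345 .181
python3 - <<'E'
from h import *
for n,(x,y,w,h,f) in {'top':(380,190,110,90,6),'scene':(180,170,130,100,6)}.items():
    c=cam(n);cv2.imwrite(f'pics/g_{n}.png',cv2.resize(c['frame'][y:y+h,x:x+w],None,fx=f,fy=f,interpolation=cv2.INTER_CUBIC))
E
```

```text
t 2.35 pos [ 0.4922 -0.3351  0.2667] F [ 0.18 -1.63  0.76] T [ 0.04 -0.03 -0.02] w 0.0597
z [ 0.0026 -0.0018 -1.    ] dir(-y) rad 1.633 vel 0.0116
delta tool [-0.0004 -0.0008  0.0857]
```

View pics/g_scene.png

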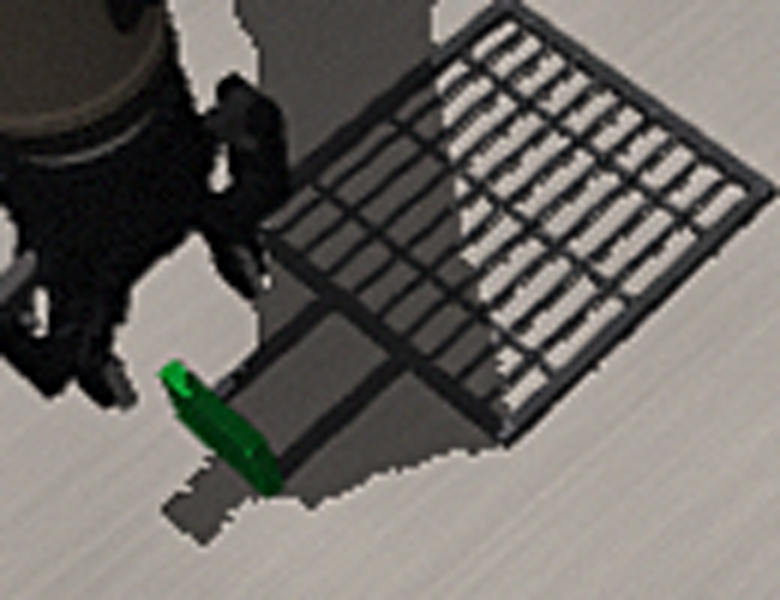

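The fingers, at about (120,390) and (250,280) in the crop, straddle the green plate. I'll descend and close.

Emit:
play_rows(commands=[[0,0,0.025,0],[0,0,0.025,0],[0,0,0.02,0],[0,0,0.01,0],[0,0,0.005,0],[0,0,0,0],[0,0,0,0],[0,0,0,0]])

```text
t: 3.25
eef_pos: [0.4922, -0.3345, 0.1808]
tool_rot: [0.001, 1.0, 0.031, 0.001]
contact_force: [0.2, -0.2, -0.6]
gripper_width: 0.702
```

Emit:
play_rows(commands=[[0,0,0,0],[0,0,0,0],[0,0,0,0],[0,0,0,0],[0,0,0,0],[0,0,0,0],[0,0,0,0],[0,0,0,0],[0,0,0,0],[0,0,0,0]], claw=0.0, force=100)

```text
t: 4.25
eef_pos: [0.4919, -0.3343, 0.1801]
tool_rot: [0.0, 1.0, 0.031, 0.0]
contact_force: [-0.8, 0.1, 5.7]
gripper_width: 0.108
```

```bash
python3 st.py .492 -.3345 .181
```

```text
t 4.25 pos [ 0.4919 -0.3343  0.1801] F [-0.8   0.13  5.66] T [0.05 0.23 0.04] w 0.0092
z [ 4.e-04 -4.e-04 -1.e+00] dir(-y) rad 1.6338 vel 0.0014
delta tool [ 0.0001  0.0002 -0.0009]
```

Emit:
play_rows(commands=[[0,0,-0.005,0],[0,0,-0.01,0],[0,0,-0.015,0],[0,0,-0.015,0],[0,0,-0.015,0],[0,0,-0.01,0],[0,0,-0.008,1.5],[0,0,0,1.5],[0,0,0,1.4],[0,0,0,0],[0,0,0,0],[0,0,0,0],[0,0,0,0]])

```text
t: 5.55
eef_pos: [0.4917, -0.3341, 0.2574]
tool_rot: [-0.0, 1.0, -0.007, -0.0]
contact_force: [-0.2, -0.2, -2.6]
gripper_width: 0.101
```

```bash
python3 st.py; python3 - <<'E'
from h import *
import pickle
for n,(x,y,w,h,f) in {'top':(310,190,140,110,5.5),'scene':(180,130,150,120,5)}.items():
    c=cam(n);pickle.dump(c,open(n+'1.pkl','wb'));cv2.imwrite(f'pics/l_{n}.png',cv2.resize(c['frame'][y:y+h,x:x+w],None,fx=f,fy=f,interpolation=cv2.INTER_CUBIC))
E
```

```text
t 5.55 pos [ 0.4917 -0.3341  0.2574] F [-0.21 -0.22 -2.56] T [-0.37  0.03 -0.  ] w 0.0087
z [-5.e-04  3.e-04 -1.e+00] dir(-y) rad 1.5571 vel 0.0025
```

View pics/l_scene.png

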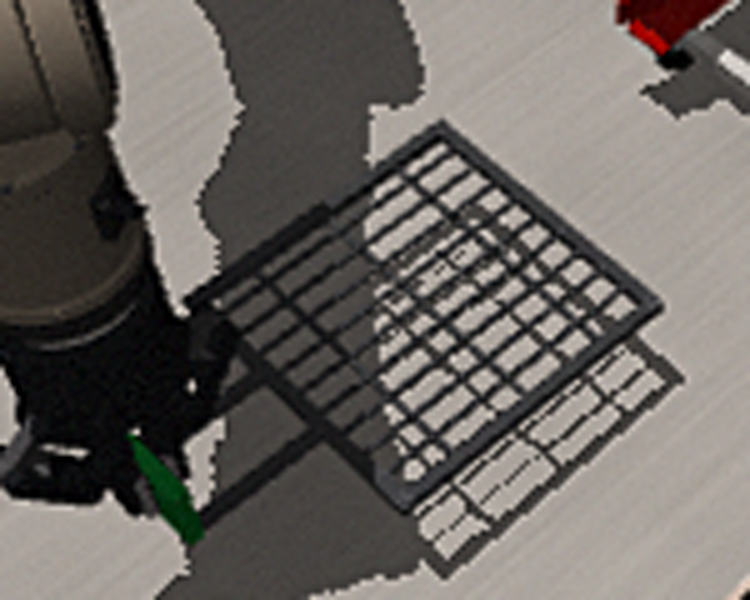

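View pics/l_top.png

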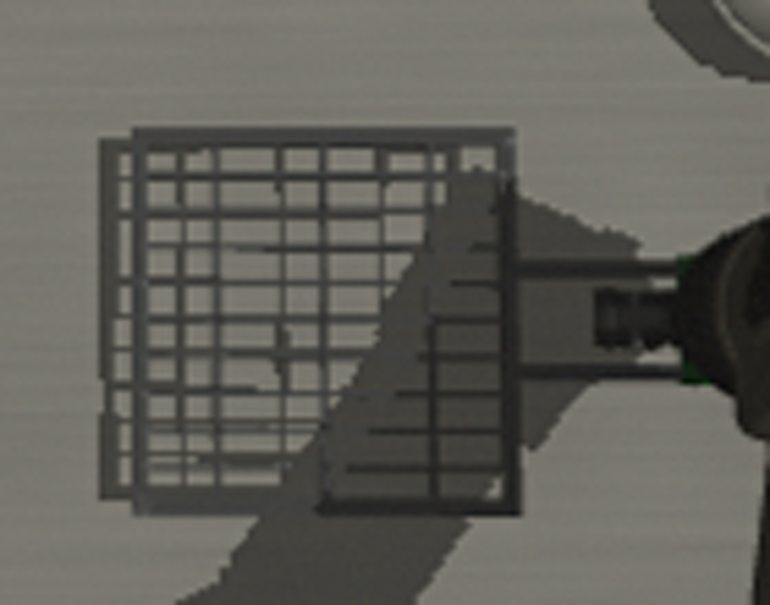

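```bash
python3 - <<'E'
from h import *
from fit import plane
import pickle
from scipy.optimize import least_squares
t=pickle.load(open('top1.pkl','rb'))
s=pickle.load(open('scene1.pkl','rb'))
for n,c in (('t',t),('s',s)):
    a,_,_=plane(c)
    v,u=np.nonzero(c['depth']>0); d=c['depth'][v,u]
    P=(np.stack([(u-c['cx'])/c['fx']*d,(v-c['cy'])/c['fy']*d,d],1)-c['t'])@c['R']
    P[:,2]-=np.c_[P[:,:2],np.ones(len(P))]@a
    k=(P[:,0]>.39)&(P[:,0]<.59)&(P[:,1]>-.26)&(P[:,1]<-.06)&(P[:,2]>.055)&(P[:,2]<.1);Q=P[k]
    for _ in range(4):
        b=np.linalg.lstsq(np.c_[Q[:,0]-.49,Q[:,1]+.334,np.ones(len(Q))],Q[:,2],rcond=None)[0]
        r=Q[:,2]-np.c_[Q[:,0]-.49,Q[:,1]+.334,np.ones(len(Q))]@b;Q=Q[abs(r)<.005]
    print(n,len(Q),b,'front z',b[2]+.26*b[1],r.std())
def o(u,v,f,ox,oy): return ((u+.5)/f-.5+ox,(v+.5)/f-.5+oy)
cs=[(132,129),(514,128),(521,513),(132,514)]
W=np.array([pz(t,*o(*c,5.5,310,190),0.085) for c in cs]);print(W.round(4))
M=np.array([[.26,-.09],[.08,-.09],[.08,.09],[.26,.09]]);W=W[:,:2]
f=lambda p:((M*p[3]@np.array([[np.cos(p[2]),np.sin(p[2])],[-np.sin(p[2]),np.cos(p[2])]])+p[:2])-W).ravel()
r=least_squares(f,[.45,-.3,1.57,1]); print('tray',r.x,r.fun.reshape(4,2).round(4))
E
```

```text
t 1687 [-0.00060967 -0.0037997   0.08467021] front z 0.08368228962928506 0.002272276667586845
s 1841 [-0.00157674 -0.00489228  0.08472679] front z 0.08345480142146638 0.001978200593170333
[[ 0.5833 -0.0755  0.085 ]
 [ 0.5819 -0.2539  0.085 ]
 [ 0.4043 -0.2515  0.085 ]
 [ 0.4057 -0.073   0.085 ]]
tray [ 0.49194017 -0.33161635  1.55980492  0.98923604] [[ 0.0004  0.0001]
 [-0.      0.0004]
 [-0.0005 -0.    ]
 [ 0.0001 -0.0005]]
```

Emit:
play_rows(commands=[[0.005,0,0,0],[0.008,-0.01,0,0],[0.0055,-0.02,0,0],[0,-0.025,0,0],[0,-0.025,0,0],[0,-0.02,0,0],[0,-0.012,0,0],[0,-0.005,0,0],[0,0,0,0],[0,0,0,0],[0,0,0,0],[0,0,0,0]])

```text
t: 6.85
eef_pos: [0.5117, -0.2184, 0.2577]
tool_rot: [0.0, 1.0, -0.008, -0.0]
contact_force: [0.3, 0.5, -1.6]
gripper_width: 0.103
```

```bash
python3 st.py; python3 - <<'E'
from h import *
import pickle
for n,(x,y,w,h,f) in {'top':(225,180,150,115,5.2),'scene':(225,70,190,140,4)}.items():
    c=cam(n);pickle.dump(c,open(n+'2.pkl','wb'));cv2.imwrite(f'pics/m_{n}.png',cv2.resize(c['frame'][y:y+h,x:x+w],None,fx=f,fy=f,interpolation=cv2.INTER_CUBIC))
E
```

```text
t 6.85 pos [ 0.5117 -0.2184  0.2577] F [ 0.3   0.53 -1.61] T [-0.36 -0.01 -0.04] w 0.0088
z [-0.e+00 -4.e-04 -1.e+00] dir(-y) rad 1.5555 vel 0.0042
```

View pics/m_scene.png

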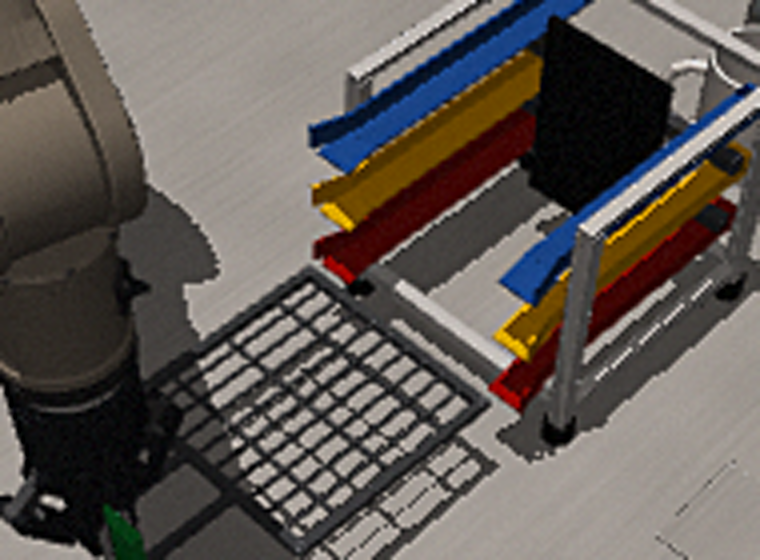

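View pics/m_top.png

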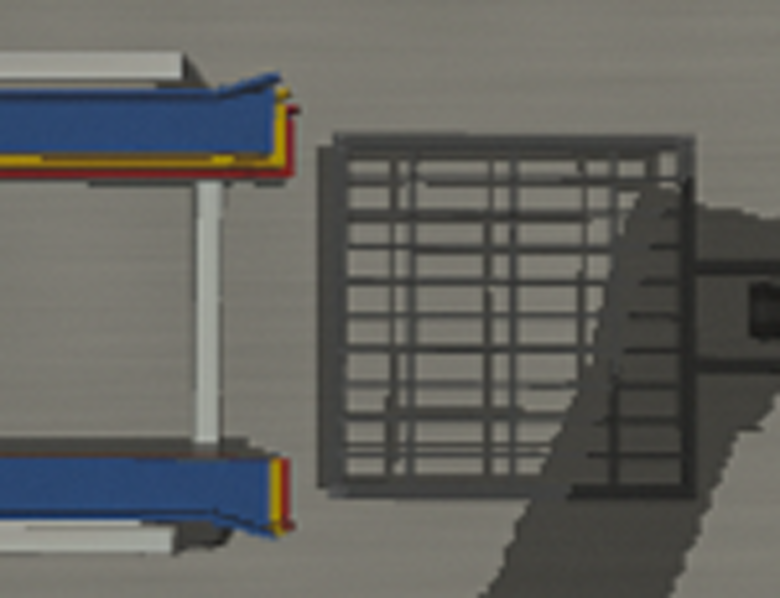

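```bash
python3 - <<'E'
from h import *
import pickle
t=pickle.load(open('top2.pkl','rb'));s=pickle.load(open('scene2.pkl','rb'))
big=cv2.resize(t['frame'][185:215,270:300],None,fx=12,fy=12,interpolation=cv2.INTER_CUBIC)
b2=cv2.resize(t['frame'][260:290,270:300],None,fx=12,fy=12,interpolation=cv2.INTER_CUBIC)
cv2.imwrite('pics/tips.png',np.hstack([big,b2]))
def o(u,v,f,ox,oy): return ((u+.5)/f-.5+ox,(v+.5)/f-.5+oy)
P=lambda u,v,z:pz(t,*o(u,v,5.2,225,180),z).round(4)
print('red inner up/lo',P(292,177,.0635),P(288,458,.0635))
print('tray front',P(333,133,.0855),P(330,497,.0855),'rear',P(694,136,.0855),P(694,497,.0855))
S=lambda u,v,z:pz(s,*o(u,v,4,225,70),z).round(4)
print('scene red tip inner L,R',S(350,282,.0635),S(493,385,.0635), 'outer',S(318,258,.0635),S(520,408,.0635))
print('tray front L R',S(312,268,.0855),S(490,404,.0855))
E
```

```text
red inner up/lo [0.5855 0.062  0.0635] [0.4454 0.0641 0.0635]
tray front [0.6049 0.0399 0.0855] [0.4266 0.0419 0.0855] rear [ 0.6015 -0.1387  0.0855] [ 0.4247 -0.1351  0.0855]
scene red tip inner L,R [0.4468 0.0649 0.0635] [0.5888 0.066  0.0635] outer [0.4124 0.0653 0.0635] [0.6163 0.0638 0.0635]
tray front L R [0.4318 0.0407 0.0855] [0.6095 0.0375 0.0855]
```

View pics/tips.png

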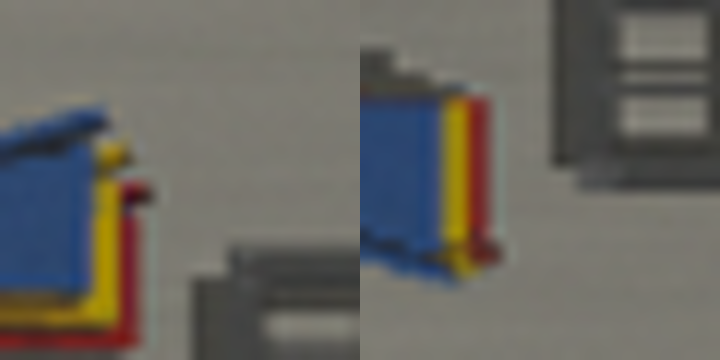

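Emit:
play_rows(commands=[[-0.0012,-0.005,0,0],[0,-0.01,0,0],[0,-0.01,0,0],[0,-0.01,0,0],[0,-0.01,0,0],[0,0,0,0],[0,0,0,0]])

```text
t: 7.65
eef_pos: [0.5114, -0.1721, 0.2578]
tool_rot: [0.0, 1.0, -0.006, 0.0]
contact_force: [0.1, -0.5, -2.4]
gripper_width: 0.107
```

```bash
python3 st.py; python3 - <<'E'
from h import *
import pickle
for n,(x,y,w,h,f) in {'top':(225,180,150,115,5.2),'scene':(265,90,160,100,5)}.items():
    c=cam(n);pickle.dump(c,open(n+'3.pkl','wb'));cv2.imwrite(f'pics/n_{n}.png',cv2.resize(c['frame'][y:y+h,x:x+w],None,fx=f,fy=f,interpolation=cv2.INTER_CUBIC))
E
```

```text
t 7.65 pos [ 0.5114 -0.1721  0.2578] F [ 0.07 -0.47 -2.45] T [-0.44  0.01  0.03] w 0.0092
z [ 1.e-04 -2.e-04 -1.e+00] dir(-y) rad 1.558 vel 0.0133
```

View pics/n_scene.png

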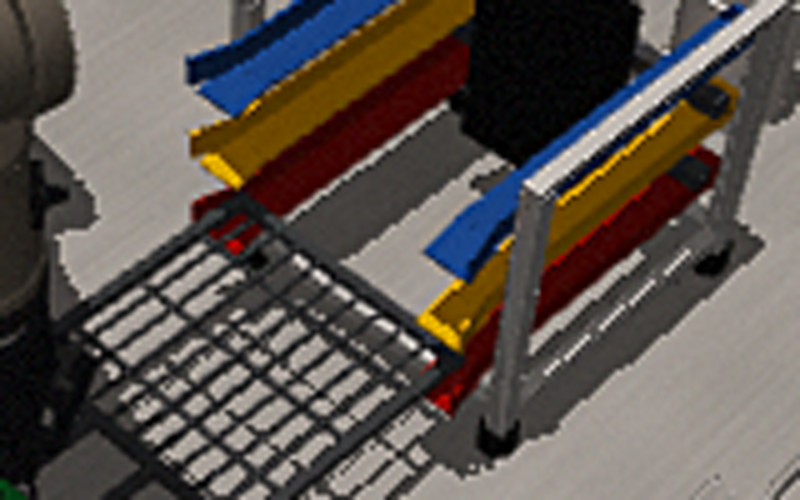

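View pics/n_top.png

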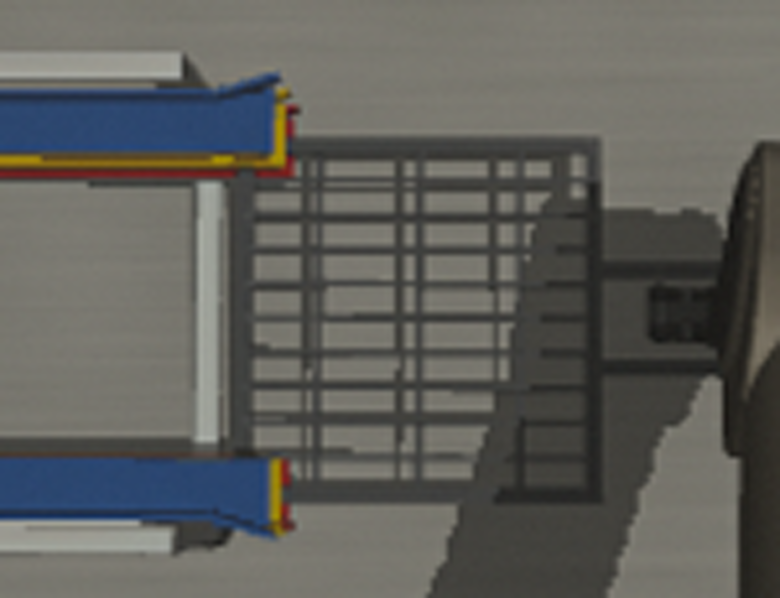

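Emit:
play_rows(commands=[[0,-0.01,0,0],[0,-0.01,0,0],[0,-0.01,0,0],[0,-0.01,0,0],[0,0,0,0],[0,0,0.003,0],[0,0,0,0],[0,0,0,0]])

```text
t: 8.55
eef_pos: [0.5117, -0.133, 0.2545]
tool_rot: [0.0, 1.0, -0.007, -0.0]
contact_force: [-0.5, -0.4, -3.1]
gripper_width: 0.106
```

```bash
python3 st.py; python3 - <<'E'
from h import *
import pickle
for n,(x,y,w,h,f) in {'top':(205,180,150,115,5.2),'scene':(285,80,150,100,5)}.items():
    c=cam(n);pickle.dump(c,open(n+'4.pkl','wb'));cv2.imwrite(f'pics/p_{n}.png',cv2.resize(c['frame'][y:y+h,x:x+w],None,fx=f,fy=f,interpolation=cv2.INTER_CUBIC))
E
```

```text
t 8.55 pos [ 0.5117 -0.133   0.2545] F [-0.52 -0.41 -3.06] T [-0.37  0.01 -0.03] w 0.0091
z [-4.e-04 -3.e-04 -1.e+00] dir(-y) rad 1.5562 vel 0.0024
```

View pics/p_scene.png

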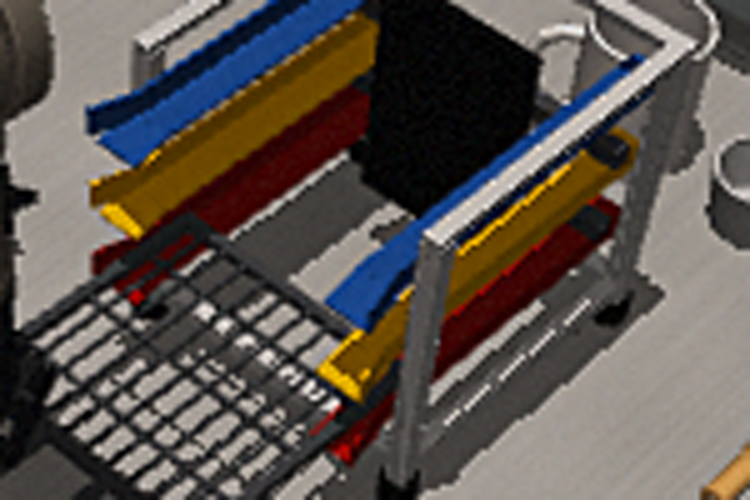

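View pics/p_top.png

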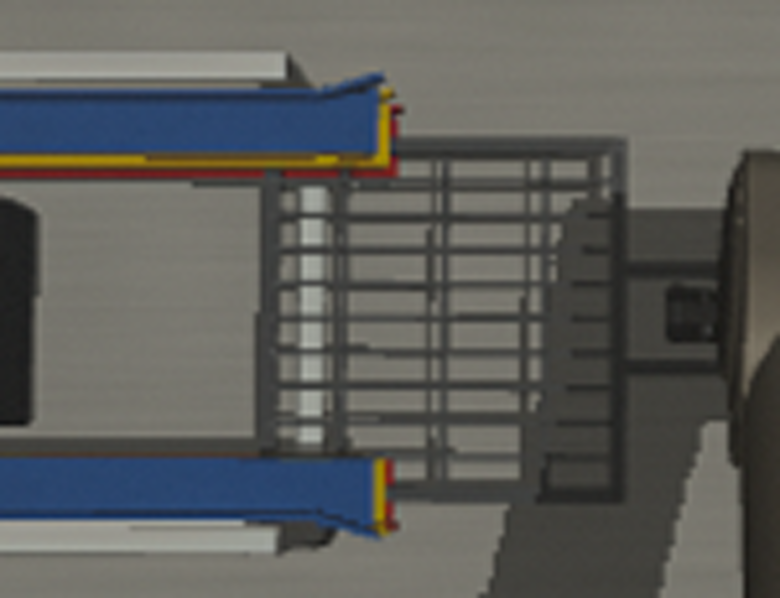

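Emit:
play_rows(commands=[[0,0,0.001,0],[0,0,0.001,0],[0,0,0,0],[0,0,0,0]])

```text
t: 9.05
eef_pos: [0.5118, -0.1325, 0.2527]
tool_rot: [0.0, 1.0, -0.007, -0.0]
contact_force: [-0.0, -0.5, -2.4]
gripper_width: 0.107
```

```bash
python3 st.py
```

```text
t 9.05 pos [ 0.5118 -0.1325  0.2527] F [-0.03 -0.49 -2.39] T [-0.38  0.02 -0.05] w 0.0092
z [-1.e-04 -0.e+00 -1.e+00] dir(-y) rad 1.5569 vel 0.0018
```

Emit:
play_rows(commands=[[0,0,0.001,0],[0,0,0,0],[0,0,0,0]])

```text
t: 9.35
eef_pos: [0.5118, -0.1324, 0.2517]
tool_rot: [0.0, 1.0, -0.007, -0.0]
contact_force: [-0.4, -0.3, -2.6]
gripper_width: 0.108
```

```bash
python3 st.py
```

```text
t 9.35 pos [ 0.5118 -0.1324  0.2517] F [-0.4  -0.27 -2.58] T [-0.39 -0.01  0.01] w 0.0092
z [-0. -0. -1.] dir(-y) rad 1.5571 vel 0.0013
```

Emit:
play_rows(commands=[[0,0,0.001,0],[0,0,0,0],[0,0,0,0]])

```text
t: 9.65
eef_pos: [0.5119, -0.1324, 0.2507]
tool_rot: [0.0, 1.0, -0.007, 0.0]
contact_force: [0.4, -0.6, -2.6]
gripper_width: 0.1
```

```bash
python3 st.py
```

```text
t 9.65 pos [ 0.5119 -0.1324  0.2507] F [ 0.39 -0.64 -2.63] T [-0.42 -0.01 -0.06] w 0.0085
z [ 1.e-04 -0.e+00 -1.e+00] dir(-y) rad 1.557 vel 0.0015
```

Emit:
play_rows(commands=[[0,0,0.0007,0],[0,0,0,0],[0,0,0,0]])

```text
t: 9.95
eef_pos: [0.5119, -0.1325, 0.2501]
tool_rot: [0.0, 1.0, -0.007, 0.0]
contact_force: [-1.2, -1.3, -1.9]
gripper_width: 0.102
```

```bash
python3 st.py
```

```text
t 9.95 pos [ 0.5119 -0.1325  0.2501] F [-1.18 -1.28 -1.91] T [-0.22  0.    0.02] w 0.0087
z [ 1.e-04 -0.e+00 -1.e+00] dir(-y) rad 1.5569 vel 0.0014
```

Emit:
play_rows(commands=[[0,0,0.0007,0],[0,0,0,0],[0,0,0,0]])

```text
t: 10.25
eef_pos: [0.5119, -0.1325, 0.2494]
tool_rot: [0.0, 1.0, -0.007, 0.0]
contact_force: [0.3, -1.1, 0.1]
gripper_width: 0.105
```

```bash
python3 st.py
```

```text
t 10.25 pos [ 0.5119 -0.1325  0.2494] F [ 0.31 -1.05  0.08] T [-0.06  0.03 -0.01] w 0.009
z [ 3.e-04 -1.e-04 -1.e+00] dir(-y) rad 1.5568 vel 0.0019
```

Emit:
play_rows(commands=[[0,0,0.0007,0],[0,0,0,0],[0,0,0,0]])

```text
t: 10.55
eef_pos: [0.5119, -0.1326, 0.2487]
tool_rot: [0.0, 1.0, -0.007, 0.0]
contact_force: [-0.7, -2.4, 0.6]
gripper_width: 0.102
```

```bash
python3 st.py
```

```text
t 10.55 pos [ 0.5119 -0.1326  0.2487] F [-0.69 -2.38  0.56] T [0.09 0.03 0.02] w 0.0087
z [ 3.e-04 -1.e-04 -1.e+00] dir(-y) rad 1.5568 vel 0.0012
```

```bash
python3 - <<'E'
from h import *
import pickle
t=pickle.load(open('top0.pkl','rb'));s=pickle.load(open('scene0.pkl','rb'))
def o(u,v,f,ox,oy): return ((u+.5)/f-.5+ox,(v+.5)/f-.5+oy)
for z in (.05,.06,.07): print(z,pz(t,*o(283,300,5,155,180),z))
for z in (.18,.2,.22): print(z,pz(t,*o(207,300,5,155,180),z))
c=s
v,u=np.mgrid[80:125,350:400];u=u.ravel();v=v.ravel();d=c['depth'][v,u];k=(d>0)&(c['frame'][v,u].max(1)<30);u,v,d=u[k],v[k],d[k]
P=(np.stack([(u-c['cx'])/c['fx']*d,(v-c['cy'])/c['fy']*d,d],1)-c['t'])@c['R']
print(len(P),np.median(P,0),np.percentile(P,[5,95],axis=0))
c=t
v,u=np.mgrid[215:262,195:213];u=u.ravel();v=v.ravel();d=c['depth'][v,u];k=(d>0)&(c['frame'][v,u].max(1)<40);u,v,d=u[k],v[k],d[k]
P=(np.stack([(u-c['cx'])/c['fx']*d,(v-c['cy'])/c['fy']*d,d],1)-c['t'])@c['R']
print(len(P),np.median(P,0),np.percentile(P,[5,95],axis=0))
E
```

```text
0.05 [0.52035385 0.24578488 0.05      ]
0.06 [0.51984076 0.24356352 0.06      ]
0.07 [0.51932767 0.24134215 0.07      ]
0.18 [0.51406693 0.25277567 0.18      ]
0.2 [0.51303406 0.2477071  0.2       ]
0.22 [0.51200119 0.24263854 0.22      ]
1121 [0.51376609 0.24662121 0.15242882] [[0.46770066 0.24424425 0.06676963]
 [0.56832724 0.25085781 0.20796735]]
706 [0.51681867 0.24664909 0.14553563] [[0.46865854 0.24564031 0.06449673]
 [0.56506482 0.24795406 0.20881772]]
```

Emit:
play_rows(commands=[[0,0,-0.0006,0],[0,-0.005,0,0],[0,-0.008,0,0],[0,-0.008,0,0],[0,-0.008,0,0],[0,-0.006,0,0],[0,0,0,0],[0,0,0,0]])

```text
t: 11.35
eef_pos: [0.5124, -0.0963, 0.2491]
tool_rot: [-0.001, 1.0, -0.006, -0.0]
contact_force: [0.0, 1.6, 0.3]
gripper_width: 0.101
```

```bash
python3 st.py
```

```text
t 11.35 pos [ 0.5124 -0.0963  0.2491] F [0.04 1.6  0.33] T [ 0.67 -0.08 -0.03] w 0.0086
z [-2.e-04  1.e-03 -1.e+00] dir(-y) rad 1.5584 vel 0.0078
```

Emit:
play_rows(commands=[[0,0,0,0],[0,0,0,0]])

```text
t: 11.55
eef_pos: [0.5123, -0.0972, 0.2492]
tool_rot: [-0.0, 1.0, -0.007, -0.0]
contact_force: [-1.1, 3.0, 0.6]
gripper_width: 0.105
```

```bash
python3 st.py
```

```text
t 11.55 pos [ 0.5123 -0.0972  0.2492] F [-1.1   3.03  0.65] T [ 0.65 -0.02  0.1 ] w 0.009
z [-1.e-04  4.e-04 -1.e+00] dir(-y) rad 1.5572 vel 0.0038
```

Emit:
play_rows(commands=[[0,0,-0.0004,0],[0,-0.004,0,0],[0,-0.005,0,0],[0,-0.005,0,0],[0,-0.005,0,0],[0,-0.005,0,0],[0,-0.005,0,0],[0,-0.003,0,0],[0,-0.001,0,0],[0,0,0,0],[0,0,0,0]])

```text
t: 12.65
eef_pos: [0.5128, -0.064, 0.2495]
tool_rot: [-0.0, 1.0, -0.007, -0.0]
contact_force: [0.5, 0.7, 0.6]
gripper_width: 0.102
```

```bash
python3 st.py;python3 - <<'E'
from h import *
import pickle
for n,(x,y,w,h,f) in {'top':(175,180,150,115,5.2),'scene':(285,80,150,100,5)}.items():
    c=cam(n);pickle.dump(c,open(n+'5.pkl','wb'));cv2.imwrite(f'pics/q_{n}.png',cv2.resize(c['frame'][y:y+h,x:x+w],None,fx=f,fy=f,interpolation=cv2.INTER_CUBIC))
E
```

```text
t 12.65 pos [ 0.5128 -0.064   0.2495] F [0.52 0.72 0.59] T [0.23 0.02 0.01] w 0.0087
z [-1.e-04  5.e-04 -1.e+00] dir(-y) rad 1.5574 vel 0.0017
```

View pics/q_top.png

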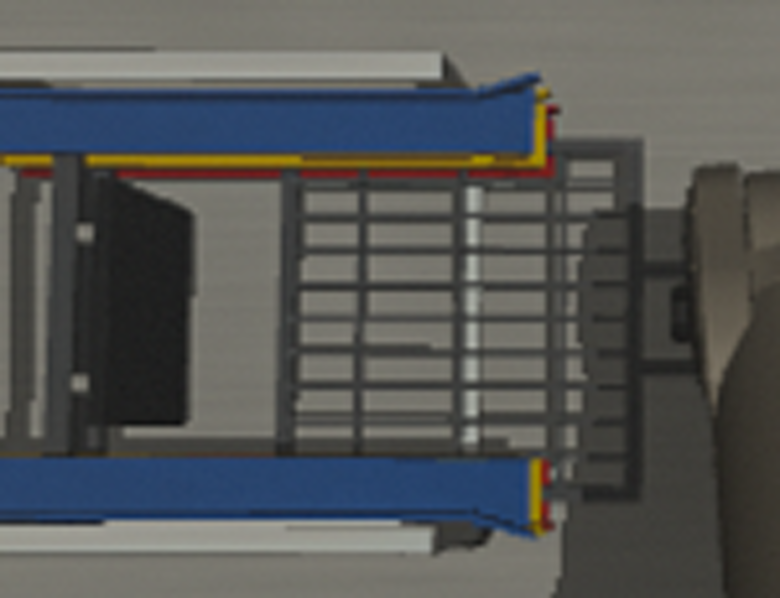

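View pics/q_scene.png

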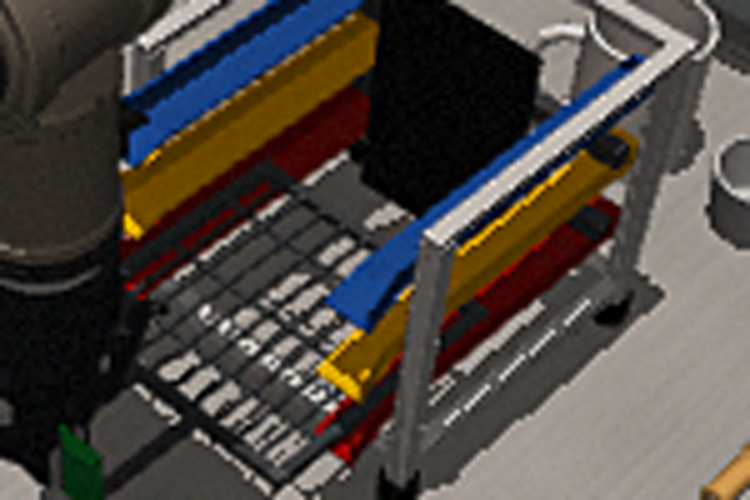

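Emit:
play_rows(commands=[[0,-0.004,0,0],[0,-0.005,0,0],[0,-0.005,0,0],[0,-0.005,0,0],[0,-0.005,0,0],[0,-0.005,0,0],[0,-0.003,0,0],[0,-0.002,0,0],[0,0,0,0],[0,0,0,0],[0,0,0,0]])

```text
t: 13.85
eef_pos: [0.5133, -0.03, 0.2496]
tool_rot: [-0.0, 1.0, -0.007, 0.0]
contact_force: [-0.4, 1.0, 0.6]
gripper_width: 0.106
```

```bash
python3 st.py;python3 - <<'E'
from h import *
import pickle
for n,(x,y,w,h,f) in {'top':(180,205,70,65,8)}.items():
    c=cam(n);pickle.dump(c,open(n+'6.pkl','wb'));cv2.imwrite(f'pics/r_{n}.png',cv2.resize(c['frame'][y:y+h,x:x+w],None,fx=f,fy=f,interpolation=cv2.INTER_CUBIC))
E
```

```text
t 13.85 pos [ 0.5133 -0.03    0.2496] F [-0.38  1.03  0.6 ] T [ 0.15 -0.1  -0.01] w 0.009
z [ 2.e-04  6.e-04 -1.e+00] dir(-y) rad 1.5574 vel 0.0019
```

View pics/r_top.png

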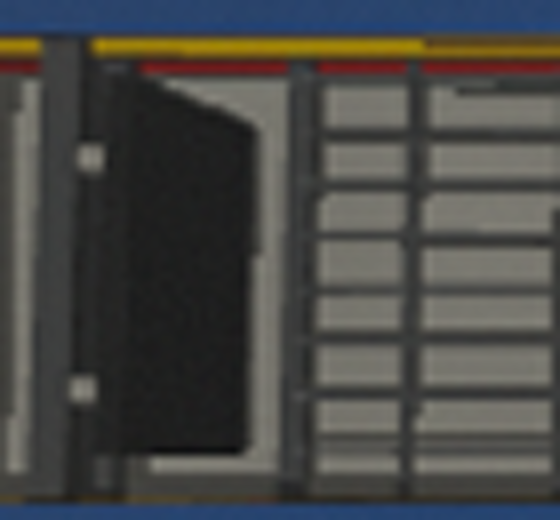

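Emit:
play_rows(commands=[[0,-0.002,0,0],[0,-0.002,0,0],[0,-0.002,0,0],[0,-0.002,0,0],[0,-0.001,0,0],[0,-0.001,0,0],[0,0,0,0],[0,0,0,0],[0,0,0,0]])

```text
t: 14.8
eef_pos: [0.5134, -0.0203, 0.2496]
tool_rot: [-0.0, 1.0, -0.007, 0.0]
contact_force: [0.8, -2.5, 2.6]
gripper_width: 0.105
```

```bash
python3 st.py
```

```text
t 14.8 pos [ 0.5134 -0.0203  0.2496] F [ 0.76 -2.5   2.59] T [-0.34 -0.06 -0.04] w 0.009
z [ 1.e-04  2.e-04 -1.e+00] dir(-y) rad 1.5572 vel 0.0024
```

Emit:
play_rows(commands=[[0,-0.001,0,0],[0,-0.001,0,0],[0,0,0,0],[0,0,0,0],[0,0,0,0]])

```text
t: 15.3
eef_pos: [0.5134, -0.0184, 0.2496]
tool_rot: [-0.0, 1.0, -0.007, 0.0]
contact_force: [-0.1, -3.8, 2.9]
gripper_width: 0.105
```

```bash
python3 st.py
```

```text
t 15.3 pos [ 0.5134 -0.0184  0.2496] F [-0.09 -3.76  2.86] T [-0.48 -0.07 -0.03] w 0.009
z [ 1.e-04  0.e+00 -1.e+00] dir(-y) rad 1.557 vel 0.0021
```

Emit:
play_rows(commands=[[0,-0.001,0,0],[0,-0.001,0,0],[0,0,0,0],[0,0,0,0],[0,0,0,0]])

```text
t: 15.8
eef_pos: [0.5135, -0.0163, 0.2496]
tool_rot: [-0.0, 1.0, -0.007, 0.0]
contact_force: [-0.3, -2.7, 2.9]
gripper_width: 0.101
```

```bash
python3 st.py
```

```text
t 15.8 pos [ 0.5135 -0.0163  0.2496] F [-0.29 -2.66  2.92] T [-0.45 -0.06 -0.1 ] w 0.0086
z [ 1.e-04  2.e-04 -1.e+00] dir(-y) rad 1.5572 vel 0.0016
```

```bash
cat > look.py <<'E'
from h import *
import sys
n=sys.argv[1]
A=[]
for i in range(3):
    c=cam('top');A.append(c)
c=A[0]
cv2.imwrite(f'pics/look_{n}.png',cv2.resize(c['frame'][205:270,175:245],None,fx=8,fy=8,interpolation=cv2.INTER_CUBIC))
# stop: depth-based median y of plate and intensity edges along rows
ys=[]
for c in A:
    v,u=np.mgrid[222:260,190:206];u=u.ravel();v=v.ravel();d=c['depth'][v,u];k=(d>0)&(c['frame'][v,u].max(1)<36);u,v,d=u[k],v[k],d[k]
    P=(np.stack([(u-c['cx'])/c['fx']*d,(v-c['cy'])/c['fy']*d,d],1)-c['t'])@c['R']; ys.append(np.median(P[:,1]))
print('plate y',np.round(ys,4),len(P))
g=np.mean([cv2.cvtColor(c['frame'],cv2.COLOR_BGR2GRAY).astype(float) for c in A],0)[225:258].mean(0)
print('profile 180..228',g[180:228].round(0).astype(int).tolist())
E
python3 look.py a; python3 - <<'E'
import pickle,cv2,numpy as np
for f in ('top0','top5','top6'):
    c=pickle.load(open(f'{f}.pkl','rb'))
    g=cv2.cvtColor(c['frame'],cv2.COLOR_BGR2GRAY).astype(float)[225:258].mean(0);print(f,g[180:228].round(0).astype(int).tolist())
    v,u=np.mgrid[222:260,190:206];u=u.ravel();v=v.ravel();d=c['depth'][v,u];k=(d>0)&(c['frame'][v,u].max(1)<36);u,v,d=u[k],v[k],d[k]
    P=(np.stack([(u-c['cx'])/c['fx']*d,(v-c['cy'])/c['fy']*d,d],1)-c['t'])@c['R'];print(np.median(P[:,1]))
E
```

```text
plate y [0.2467 0.2467 0.2467] 403
profile 180..228 [63, 80, 118, 107, 72, 61, 62, 62, 60, 49, 50, 51, 41, 36, 37, 35, 31, 31, 31, 31, 31, 31, 31, 31, 31, 31, 31, 30, 30, 38, 58, 63, 59, 49, 70, 95, 102, 101, 101, 101, 101, 101, 101, 102, 95, 63, 60, 83]
top0 [61, 77, 113, 103, 69, 58, 59, 60, 57, 47, 48, 49, 40, 35, 36, 34, 31, 31, 31, 30, 31, 30, 31, 31, 31, 30, 31, 31, 31, 30, 34, 62, 101, 111, 110, 110, 110, 110, 110, 110, 110, 110, 110, 110, 110, 110, 111, 111]
0.24671667952878426
top5 [64, 81, 119, 108, 73, 61, 63, 63, 60, 50, 50, 52, 42, 36, 37, 35, 32, 32, 32, 32, 32, 31, 32, 32, 31, 31, 31, 31, 31, 30, 34, 65, 106, 117, 116, 115, 115, 115, 115, 116, 115, 115, 116, 116, 116, 116, 117, 115]
0.24666402294994266
top6 [63, 81, 118, 107, 72, 61, 62, 62, 59, 49, 50, 51, 42, 36, 36, 35, 31, 31, 30, 31, 31, 31, 30, 31, 30, 30, 31, 30, 30, 29, 33, 64, 105, 118, 111, 77, 60, 60, 52, 70, 100, 102, 102, 102, 102, 103, 103, 103]
0.24665079766306777
```

View pics/look_a.png

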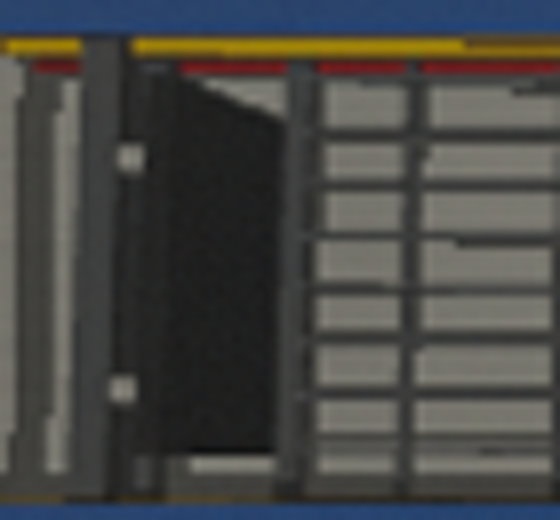

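Emit:
play_rows(commands=[[0,0,-0.0004,0],[0,-0.001,0,0],[0,-0.001,0,0],[0,-0.001,0,0],[0,0,0,0],[0,0,0,0],[0,0,0,0]])

```text
t: 16.65
eef_pos: [0.5134, -0.0132, 0.2499]
tool_rot: [-0.0, 1.0, -0.007, -0.0]
contact_force: [-0.4, -0.5, -1.2]
gripper_width: 0.106
```

```bash
python3 st.py; python3 look.py b
```

```text
t 16.65 pos [ 0.5134 -0.0132  0.2499] F [-0.42 -0.47 -1.24] T [-0.24  0.01 -0.06] w 0.009
z [-3.e-04  2.e-04 -1.e+00] dir(-y) rad 1.5573 vel 0.0021
plate y [0.247 0.247 0.247] 426
profile 180..228 [63, 80, 118, 107, 72, 60, 62, 62, 59, 49, 50, 51, 40, 36, 36, 34, 31, 31, 31, 31, 31, 31, 31, 30, 31, 30, 30, 30, 41, 61, 62, 57, 51, 67, 85, 103, 101, 101, 101, 101, 102, 102, 102, 90, 59, 56, 75, 104]
```

Emit:
play_rows(commands=[[0,-0.001,0,0],[0,-0.001,0,0],[0,0,0,0],[0,0,0,0],[0,0,0,0]])

```text
t: 17.3
eef_pos: [0.5135, -0.0114, 0.25]
tool_rot: [0.0, 1.0, -0.007, -0.0]
contact_force: [0.3, -0.9, -1.9]
gripper_width: 0.102
```

```bash
python3 st.py; python3 look.py c
```

```text
t 17.3 pos [ 0.5135 -0.0114  0.25  ] F [ 0.31 -0.93 -1.88] T [-0.43 -0.02  0.  ] w 0.0087
z [-0. -0. -1.] dir(-y) rad 1.5571 vel 0.0026
plate y [0.2487 0.2487 0.2487] 444
profile 180..228 [63, 80, 118, 107, 72, 60, 62, 62, 59, 49, 48, 42, 36, 36, 35, 31, 31, 31, 31, 31, 31, 31, 30, 30, 31, 30, 30, 36, 54, 63, 60, 51, 60, 75, 103, 102, 101, 101, 101, 102, 102, 102, 97, 68, 57, 73, 103, 102]
```

Emit:
play_rows(commands=[[0,-0.001,0,0],[0,-0.001,0,0],[0,-0.001,0,0],[0,-0.0005,0,0],[0,0,0,0],[0,0,0,0],[0,0,0,0]])

```text
t: 18.15
eef_pos: [0.5136, -0.0079, 0.25]
tool_rot: [0.0, 1.0, -0.007, 0.0]
contact_force: [-0.6, -2.1, -2.1]
gripper_width: 0.103
```

```bash
python3 st.py; python3 look.py d
```

```text
t 18.15 pos [ 0.5136 -0.0079  0.25  ] F [-0.56 -2.09 -2.06] T [-0.72 -0.07  0.04] w 0.0088
z [ 0. -0. -1.] dir(-y) rad 1.557 vel 0.0022
plate y [0.2522 0.2522 0.2522] 516
profile 180..228 [63, 80, 117, 106, 71, 60, 62, 62, 59, 45, 37, 36, 36, 33, 31, 31, 31, 31, 31, 31, 30, 31, 30, 30, 30, 30, 41, 61, 62, 57, 49, 71, 95, 102, 101, 101, 101, 101, 101, 102, 101, 90, 59, 55, 75, 101, 101, 101]
```

View pics/look_d.png

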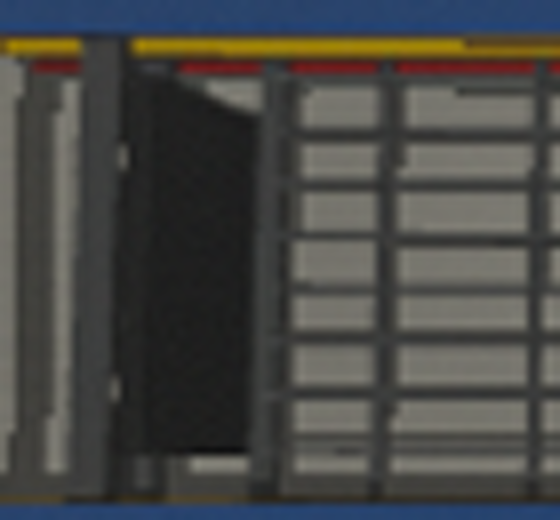

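Emit:
play_rows(commands=[[0,0,0.0004,0],[0,0,0,0],[0,0,0,0]])

```text
t: 18.6
eef_pos: [0.5136, -0.008, 0.2497]
tool_rot: [0.0, 1.0, -0.007, 0.0]
contact_force: [-1.2, -3.9, 2.0]
gripper_width: 0.102
```

```bash
python3 st.py; python3 look.py e
```

```text
t 18.6 pos [ 0.5136 -0.008   0.2497] F [-1.16 -3.88  1.98] T [-0.61  0.11  0.04] w 0.0087
z [ 1.e-04 -1.e-04 -1.e+00] dir(-y) rad 1.5569 vel 0.0017
plate y [0.2521 0.2522 0.2522] 522
profile 180..228 [63, 80, 117, 106, 72, 60, 62, 62, 59, 45, 37, 36, 36, 33, 31, 31, 31, 31, 31, 31, 31, 30, 31, 31, 30, 30, 41, 61, 62, 57, 49, 71, 95, 102, 101, 101, 101, 101, 101, 102, 101, 90, 59, 56, 75, 102, 101, 101]
```

Emit:
play_rows(commands=[[0,0,-0.0002,0],[0,0,0,0],[0,0,0,0]])

```text
t: 19.05
eef_pos: [0.5136, -0.0079, 0.2498]
tool_rot: [0.0, 1.0, -0.007, 0.0]
contact_force: [-0.2, -2.9, 0.1]
gripper_width: 0.1
```

Emit:
play_rows(commands=[[0,0,0,0],[0,0,0,0],[0,0,0,0],[0,0,0,0],[0,0,0,0],[0,0,0,0],[0,0,0,0],[0,0,0,0],[0,0,0,0],[0,0,0,0]], claw=0.05, force=20)

```text
t: 20.05
eef_pos: [0.5136, -0.0079, 0.2498]
tool_rot: [0.0, 1.0, -0.007, 0.0]
contact_force: [0.7, 0.1, -0.2]
gripper_width: 0.587
```

```bash
python3 st.py; python3 look.py f; python3 - <<'E'
from h import *
c=cam('scene');cv2.imwrite('pics/rel_s.png',cv2.resize(c['frame'][80:190,270:420],None,fx=5,fy=5,interpolation=cv2.INTER_CUBIC))
E
```

```text
t 20.05 pos [ 0.5136 -0.0079  0.2498] F [ 0.68  0.06 -0.21] T [0.01 0.02 0.03] w 0.0501
z [ 1.e-04 -0.e+00 -1.e+00] dir(-y) rad 1.557 vel 0.0018
plate y [0.2494 0.2493 0.2493] 465
profile 180..228 [63, 80, 117, 107, 72, 60, 62, 62, 59, 49, 48, 40, 36, 36, 34, 31, 31, 31, 31, 31, 31, 31, 31, 31, 31, 30, 30, 39, 59, 62, 58, 50, 65, 82, 103, 102, 101, 101, 101, 101, 102, 102, 93, 61, 58, 81, 103, 101]
```

View pics/rel_s.png

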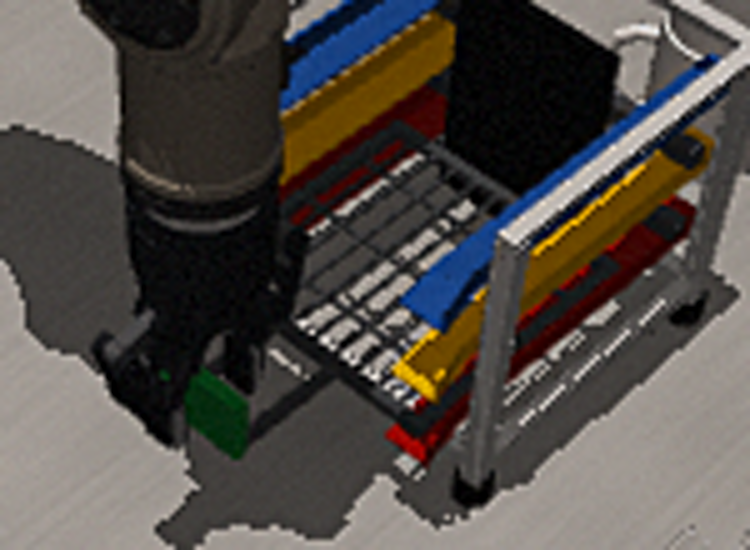

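The stop is still about 2.6 mm in and the tray is free. I'll withdraw straight up.

Emit:
play_rows(commands=[[0,0,-0.005,0],[0,0,-0.01,0],[0,0,-0.015,0],[0,0,-0.02,0],[0,0,-0.025,0],[0,0,-0.025,0],[0,0.02,-0.02,0],[0,0.03,0,0],[0,0.03,0,0],[0,0.03,0,0],[0,0.03,0,0],[0,0.03,0,0],[0,0,0,0],[0,0,0,0],[0,0,0,0],[0,0,0,0],[0,0,0,0],[0,0,0,0]])

```text
t: 22.05
eef_pos: [0.5113, -0.1773, 0.3698]
tool_rot: [-0.0, 1.0, -0.006, 0.0]
contact_force: [-0.1, 1.2, 0.1]
gripper_width: 0.584
```

```bash
python3 st.py; python3 look.py g; python3 - <<'E'
from h import *
from fit import plane
c=cam('scene');cv2.imwrite('pics/fin_s.png',cv2.resize(c['frame'][60:190,270:430],None,fx=4.5,fy=4.5,interpolation=cv2.INTER_CUBIC))
t=cam('top');cv2.imwrite('pics/fin_t.png',t['frame'])
for n,c in (('t',t),('s',c)):
    a,_,_=plane(c)
    v,u=np.nonzero(c['depth']>0); d=c['depth'][v,u]
    P=(np.stack([(u-c['cx'])/c['fx']*d,(v-c['cy'])/c['fy']*d,d],1)-c['t'])@c['R']
    P[:,2]-=np.c_[P[:,:2],np.ones(len(P))]@a
    k=(P[:,0]>.45)&(P[:,0]<.585)&(P[:,1]>.065)&(P[:,1]<.24)&(P[:,2]>.065)&(P[:,2]<.09);Q=P[k]
    for _ in range(4):
        A=np.c_[Q[:,0]-.515,Q[:,1]-.25,np.ones(len(Q))];b=np.linalg.lstsq(A,Q[:,2],rcond=None)[0]
        r=Q[:,2]-A@b;Q=Q[abs(r)<.005]
    print(n,len(Q),'slopes',b[:2].round(4),'front top z',b[2].round(4))
E
```

```text
t 22.05 pos [ 0.5113 -0.1773  0.3698] F [-0.12  1.18  0.15] T [ 0.03 -0.    0.01] w 0.0498
z [ 0.e+00  1.e-04 -1.e+00] dir(-y) rad 1.5581 vel 0.0044
plate y [0.2493 0.2493 0.2493] 441
profile 180..228 [64, 82, 119, 108, 73, 62, 63, 63, 60, 50, 49, 40, 37, 37, 35, 31, 32, 32, 32, 32, 32, 32, 32, 32, 32, 31, 31, 40, 60, 64, 60, 52, 67, 83, 105, 104, 103, 103, 103, 103, 104, 104, 95, 62, 60, 82, 105, 103]
t 947 slopes [-0.0026 -0.0029] front top z 0.0768
s 574 slopes [-0.0013 -0.0035] front top z 0.0763
```

View pics/fin_s.png

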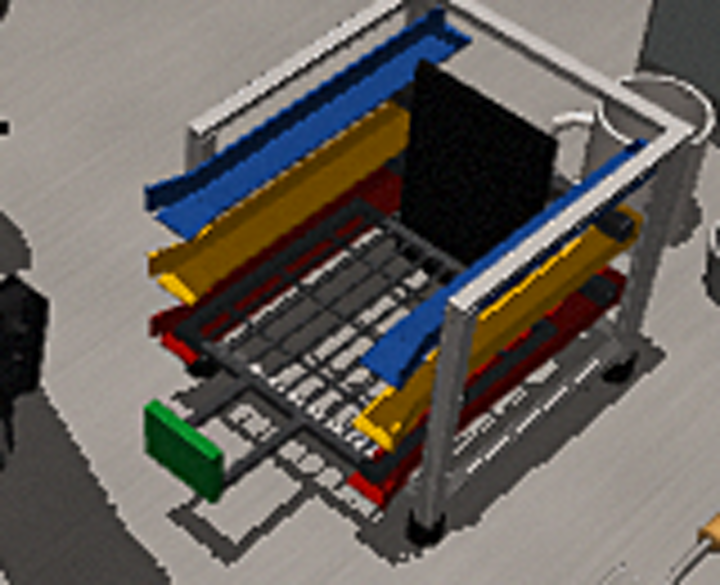

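View pics/fin_t.png

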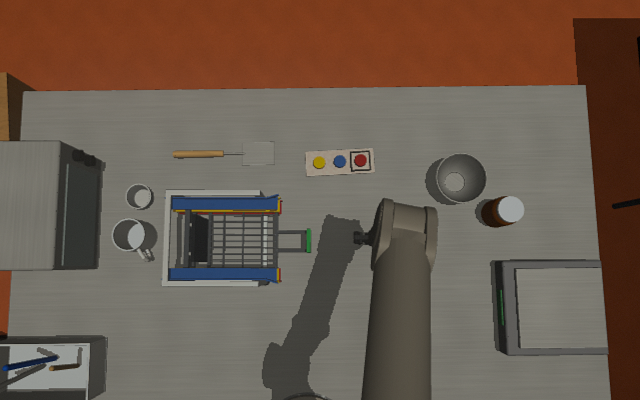

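The tray lies level on the red rails with the stop about 2.6 mm in. The gripper is clear and nothing else has moved.

```bash
python3 -c "
from h import *
print(bot.hand_in())"
```

```text
the job is handed in; nothing more can be done
None
```

The tray is on the red rails (the outlined square held the red token), released and pressing lightly on the back stop. The job was handed in at about 22 s, and no verdict came back.

- **Placing:** I gripped the green handle at 100 N and set the leading edge on the red rails about 36 mm inside the mouth. I then slid it in until the stop was pressed 5.5 mm by the camera depth reading. When I let go, the spring pushed the tray back and it settled.
- **Stop:** in the last pictures it was still pressed in about 2.6 mm, unchanged between the two readings after release.
- **Tray:** its slope was about 0.003 rad, and it looked centred between the red rails. I did not re-measure its sideways position or yaw after release.
- **Surroundings:** the gripper was clear, and the tokens and other objects looked unmoved.
- **Forces:** measured tool forces stayed below about 6 N throughout, and below about 5 N against the rack.
- **Disagreement:** from the pressing forces alone I could not tell rail friction (about 3 N at times) from stop contact, so I judged the stop's travel from camera depth.

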